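# Open a weighted hold-down arm onto its rest and unload the sleeve

## Robot

A 6-joint arm with a two-finger parallel gripper is mounted at the origin on a cart in front of the work surface, level with it; the furniture and walls round the work are solid. World frame = base frame: x ahead of the robot, y to its left, z up, the work surface at z = 0. Lengths are in m, angles in rad, forces in N, time in s.
With the tool pointing down it reaches from about 0.3 to 0.875 m from the base axis. Payload 6.4 kg.
Tool frame: the origin (TCP) lies midway between the tips of the shut fingers; the grasp point (between the pads) lies 19 mm behind it; z points along the fingers, y is the direction in which the jaws open and shut (so a half turn about z gives the same grasp; the last joint's range is limited). The gripper opens to 88 mm and grips with 3 to 60 N. Pads are 18 mm wide; open, the fingers measure 123 mm over their backs; the gripper's body (75 mm by 187 mm) begins 45 mm behind the grasp point.
Start: joints at [0.968, 0.181, 1.607, -0, 1.354, -0.206], TCP at [0.222, 0.53, 0.239] pointing down, gripper open.
Joint ranges: [-2.99, 2.99], [-0.89, 2.07], [0.3, 2.58], [-1.14, 4.28], [0, 2.63], [-3.12, 3.12]. Speed limits (rad/s): [2.57, 2.57, 3.01, 3.14, 3.14, 3.14].

## Interface

Orientations are given as a unit quaternion [w, x, y, z].
In Python, from plant import robot, grab_frame, camera_info gives the robot as it stands. The module is installed in compiled form; this text tells all that it offers. Calls block until the motion is done:
- robot.goto(position, orientation): joint-space move of the TCP to a pose.
- robot.move_linear(position, orientation=None, v=0.15): straight line of the TCP; orientation=None keeps the orientation; v is the mean speed in m/s.
- robot.movej(angles): joint-space move.
- robot.set_gripper(opening): finger opening in m; the grip force is fixed at half the most; returns when the fingers have stopped.
- robot.pause(seconds).
- robot.ik(position, orientation): joint angles nearest the present ones, or None.
- grab_frame(name): name is "scene" or "top" or "wrist"; returns the picture (420x560x3 uint8, blue, green, red); there is no depth.
- camera_info(name): a dict with "mtx" (3x3 intrinsics, pixels), "extrinsics" (4x4, takes a point from camera to world coordinates). Camera axes: x right, y down, z forward; pixel columns grow to the right and rows downward; lengths in m; the calibration is good to about 2 mm. A picture is of the moment at which its call begins: read the wrist's pose just before it. camera_info takes no time and is no camera call; for the wrist camera it gives the pose at the moment of the call.
A pose or a line that the arm cannot do raises robot.PlanningError and nothing moves.
- robot.finish_job(): hands the job in, once; it reports no verdict.
Readings, each from a call of its own:
- robot.get_clock(): time.
- robot.get_joints(): joint angles.
- robot.get_qvel(): joint speeds.
- robot.get_joint_torque(): joint torques, N m.
- robot.get_eef_pos(): TCP position.
- robot.get_tool_rot(): TCP orientation.
- robot.get_wrist_force(): force on the tool from outside, world axes, zero at the start.
- robot.get_torque(): the same for the moment, N m.
- robot.get_grip_width(): finger opening in m.
Only numpy, scipy, OpenCV 4.12 (cv2) and the standard library are available. Lean on these libraries where they do the work, as an engineer would, in place of code of your own. Each camera call takes 0.05 s, during which the arm holds its last target.

## Task

Swing the weighted hold-down arm of the sleeve fixture up past its balance point and keep hold of it until you feel it meet its rest screw, so that it stays open by itself; do not let it drop either way and do not force it against the screw. Then take the rubber sleeve out of the fixture's cradle and lay it flat in the empty metal tray. Leave the short sleeve and the rubber boot on the table where they lie.

Things in the scene. Friction and masses are not known exactly. Their poses are not given: they have to be found in the camera images.
- holder: Grey sleeve fixture screwed to the table. Base plate 12 mm thick; origin on the table, z up; the plate runs from x -58 to +58 and y -130 to +170 mm of its own axes. Two hinge cheeks (44 mm apart, 120 mm high) stand at y = +90 mm.
- cradle (a point): Axis of the sleeve's seat at (0, -30, 46) mm of the holder: two aluminium vee blocks, each 14 mm long, centred 34 mm either side of this point along the holder's y, tops 54 mm high. Between them nothing stands above the base plate.
- weigh_arm: Steel hold-down arm, origin on its hinge. Shut, it is level, its axes are parallel to the holder's and it reaches 190 mm along -y; a stem with a rubber pad hangs 120 mm from the hinge, ending 1.5 mm over the sleeve. It opens by turning about the holder's -x: the free end rises and goes over towards the holder's +y. 1 to 4 N at the cross bar move it.
- hinge_point (a point): The hinge, at (0, 90, 115) mm of the holder, axis along the holder's x. A 48 mm round counterweight is clamped anywhere over 26 mm of a crank rod, so the balance point differs: 0.5 to 1.0 rad from shut. Below it the arm falls shut, beyond it it falls open. A 72 mm heel on the shaft, also clamped differently each time, meets the rest screw at 1.6 to 2.2 rad; there the arm stays.
- cross_bar (a point): Grip point on the arm's handle: a round cross bar 13 mm thick, parallel to the hinge, at the arm's free end, 190 mm from the hinge. It reaches 84 mm from the arm's middle to the holder's -x side; this point is 50 mm out, on the bar's axis. About 115 mm high when shut, about 300 mm when upright. A pinched bar can turn between the fingers.
- rest_screw: Upright pillar with a sprung screw tip (14 mm rubber cap, yields 1 mm per 12 N), at (-42, 148) mm of the holder; origin at the cap's top, 110 mm high. The arm's heel rests on it, 58 mm from the hinge, with 5 to 10 N. More than 35 N on it (about 8 N of push at the cross bar) counts as forced, the arm turning faster than 2 rad/s as dropped.
- sleeve: Dark rubber sleeve, a rod 18 mm thick and 88 mm long along its own y, 18 g. Origin at the middle of its underside. It lies in the holder's two vees along the holder's y, centred at y = -30 mm, underside 37 mm and axis 46 mm high; the pad of the shut arm stops it from being lifted.
- tray: Open steel tray, fixed, 130 mm (x) x 160 mm (y) x 30 mm high, walls and floor 4 mm. Origin at the middle of its underside.
- short_sleeve: Bystander: dark rubber sleeve 18 mm thick, 75 mm long, lying loose on the table in front of the fixture. Origin at the middle of its underside.
- boot: Bystander: ribbed black rubber boot, 45 mm wide, 22 mm high, loose on the table. Origin at the middle of its underside.
Mind the look-alikes: they are no part of the job. What is shaped like the sleeve but turquoise is not meant.

How it is judged:
On the way, in this order (a step that is already met when the one before it is completed fails the run):
1. the arm rests open on its rest screw by itself, the robot has let go of it (contact force between weigh_arm and rest_screw above 1.5 N and angular speed of weigh_arm below 0.1 rad/s and contact force between each of the fingers, the arm and weigh_arm below 0.1 N), for 0.3 s.
2. the sleeve lies in the tray (x of sleeve in the frame of tray between -0.061 and 0.061 m and y of sleeve in the frame of tray between -0.076 and 0.076 m and z of sleeve in the frame of tray below 0.03 m and angle between sleeve's own y axis and vertical between 1.3 and 1.85 rad and linear speed of sleeve below 0.03 m/s), for 0.2 s.
At the end, for the whole second after the job is handed in: The arm rests open and still with its heel on the rest screw (at least 1.5 N on the screw), and the sleeve lies flat (within 15 degrees) and at rest inside the tray, its underside less than 30 mm above the table (all of step 2 and contact force between weigh_arm and rest_screw above 1.5 N and angular speed of weigh_arm below 0.1 rad/s); the robot touches nothing.
It fails at once if the arm is let drop or flung (turns faster than 2 rad/s) (angular speed of weigh_arm above 2 rad/s).
It fails at once if the arm is slammed or forced onto its rest screw (more than 35 N) (contact force between weigh_arm and rest_screw above 35 N).
It fails at once if the short sleeve is disturbed (moved more than 40 mm) (distance of short_sleeve from where it was at the start of the episode above 0.04 m).
It fails at once if the boot is disturbed (moved more than 40 mm) (distance of boot from where it was at the start of the episode above 0.04 m).
It also fails if it takes over 72 s, if anything falls off the work surface, if the arm or the gripper's body presses on something with over 40 N, if the wrist force passes 120 N, or if a joint passes its speed limit or range.

## Working session

There is one attempt and no reset: what is moved stays moved. The work goes in short steps, each a Python script; the robot and the scene stay as the last script left them, time stands still between calls to the robot, and variables do not carry over. Pictures are saved under pics/ and viewed, and the job is handed in when it is done.

```bash
mkdir -p pics; ls; python3 - <<'E'
from plant import robot, grab_frame, camera_info
import cv2,numpy as np
np.set_printoptions(precision=4,suppress=True)
for n in ["scene","top","wrist"]:
    c=camera_info(n); cv2.imwrite(f"pics/{n}0.png",grab_frame(n)); print(n,c["mtx"],c["extrinsics"])
print(robot.get_clock(),robot.get_eef_pos(),robot.get_tool_rot(),robot.get_grip_width(),robot.get_wrist_force())
E
```

```text
pics
scene [[454.6695   0.     285.8003]
 [  0.     454.6695 210.2391]
 [  0.       0.       1.    ]] [[ 0.5385 -0.5494  0.6389 -0.0815]
 [-0.8425 -0.3657  0.3955 -0.3534]
 [ 0.0164 -0.7513 -0.6598  0.7367]
 [ 0.      0.      0.      1.    ]]
top [[514.332    0.     275.2843]
 [  0.     514.332  210.2686]
 [  0.       0.       1.    ]] [[ 0.0284 -0.9881  0.1513  0.3914]
 [-0.9996 -0.0292 -0.0033  0.0457]
 [ 0.0077 -0.1511 -0.9885  1.1374]
 [ 0.      0.      0.      1.    ]]
wrist [[301.2168   0.     278.2135]
 [  0.     301.2168 209.8817]
 [  0.       0.       1.    ]] [[ 0.3869  0.89    0.2412  0.16  ]
 [ 0.9221 -0.3727 -0.1039  0.5563]
 [-0.0026  0.2627 -0.9649  0.3839]
 [ 0.      0.      0.      1.    ]]
0.15 [0.222 0.53  0.238] [-0.0003  0.1971  0.9804 -0.0006] 0.08834357037454321 [0.1938 0.5165 0.358 ]
```

View pics/scene0.png

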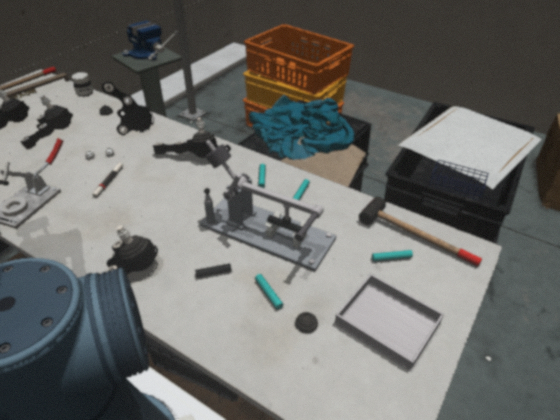

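View pics/top0.png

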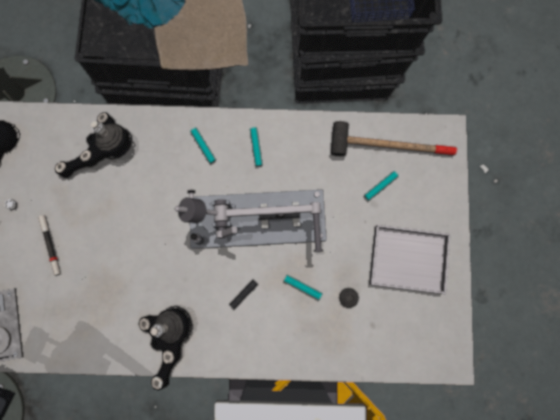

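View pics/wrist0.png

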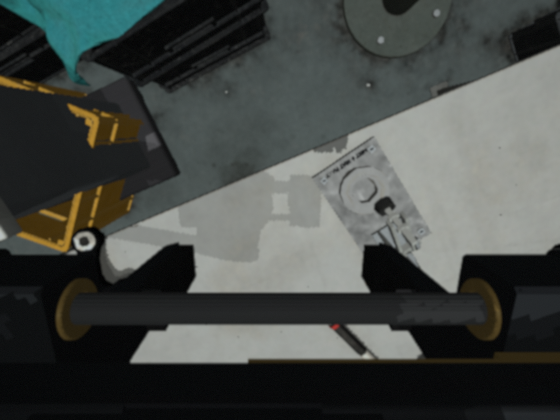

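```bash
python3 - <<'E'
import cv2
a=cv2.imread("pics/top0.png"); cv2.imwrite("pics/topz.png",cv2.resize(a[170:310,160:460],(800,373)  ,interpolation=cv2.INTER_CUBIC))
a=cv2.imread("pics/scene0.png"); cv2.imwrite("pics/scenez.png",cv2.resize(a[150:370,180:450],(736,600),interpolation=cv2.INTER_CUBIC))
E
```

```text
(no output)
```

View pics/topz.png

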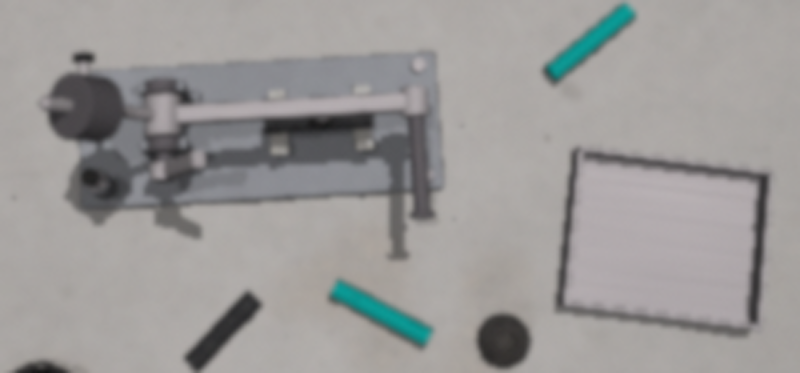

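View pics/scenez.png

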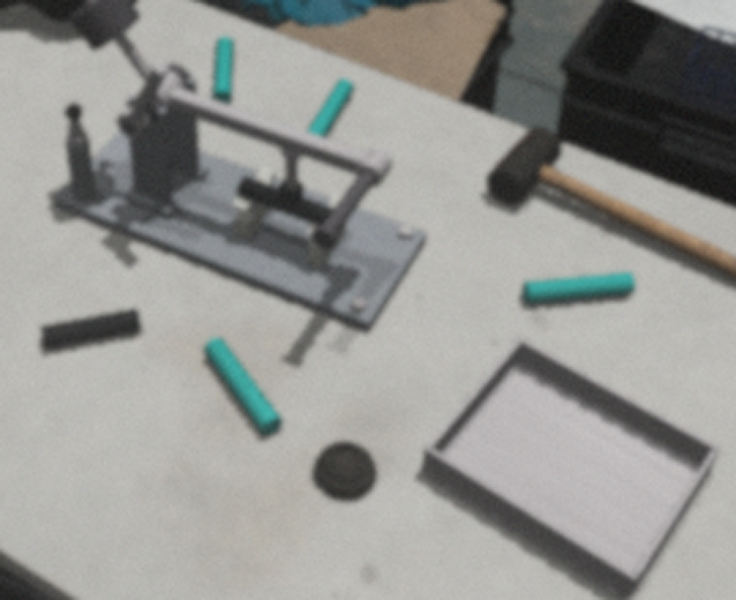

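```bash
cat > h.py <<'E'
from plant import robot, grab_frame, camera_info
import cv2,numpy as np
from scipy.optimize import least_squares
from scipy.spatial.transform import Rotation as R
np.set_printoptions(precision=4,suppress=True)
def proj(n,P):
    c=camera_info(n);E=np.linalg.inv(c["extrinsics"]);p=np.atleast_2d(P)@E[:3,:3].T+E[:3,3];q=p@c["mtx"].T
    return q[:,:2]/q[:,2:]
def ray(n,uv,z):
    c=camera_info(n);E=c["extrinsics"];d=E[:3,:3]@np.linalg.solve(c["mtx"],[uv[0],uv[1],1]);o=E[:3,3]
    return o+d*(z-o[2])/d[2]
def tf(p,L):
    L=np.atleast_2d(L);c,s=np.cos(p[2]),np.sin(p[2])
    return np.c_[p[0]+c*L[:,0]-s*L[:,1],p[1]+s*L[:,0]+c*L[:,1],L[:,2]]
def fit(obs,p0):
    def f(p): return np.concatenate([(proj(n,tf(p,L))[0]-uv) for n,L,uv in obs])
    r=least_squares(f,p0,loss="soft_l1");return r.x,f(r.x).reshape(-1,2)
def tz(u,v): return np.array([160+(u+.5)*300/800-.5,170+(v+.5)*140/373-.5])
def sz(u,v): return np.array([180+(u+.5)*270/736-.5,150+(v+.5)*220/600-.5])
E
python3 - <<'E'
from h import *
m=lambda *a:np.array(a)/1000
obs=[("top",m(58,-130,12),tz(436,52)),("top",m(-58,-130,12),tz(442,188)),("top",m(-42,148,110),tz(93,178)),("top",m(-84,-100,115),tz(423,215)),
("scene",m(58,-130,12),sz(425,236)),("scene",m(-58,-130,12),sz(367,324)),("scene",m(-58,170,12),sz(52,200)),("scene",m(-42,148,110),sz(74,110)),("scene",m(-84,-100,115),sz(325,238))]
p,r=fit(obs,[.5,.1,0]);print(p);print(r)
obs=[("top",m(x,y,30),tz(*u)) for x,y,u in [(65,80,(577,149)),(65,-80,(768,176)),(-65,80,(558,308)),(-65,-80,(748,332))]]+[("scene",m(x,y,30),sz(*u)) for x,y,u in [(65,80,(522,346)),(65,-80,(713,453)),(-65,80,(430,455)),(-65,-80,(632,582))]]
q,r=fit(obs,[.45,-.3,0]);print(q);print(r)
print("short",ray("top",tz(223,330),.01),"boot",ray("top",tz(503,340),.02))
L=m(-50,-100,115);print("bar",tf(p,L),"cradle",tf(p,m(0,-30,46)),"hinge",tf(p,m(0,90,115)))
E
```

```text
[0.5441 0.0622 0.088 ]
[[-0.5775  0.382 ]
 [ 1.0556  1.1704]
 [-1.835   0.6635]
 [-0.3833  0.2201]
 [ 1.4531 -1.3287]
 [ 1.4739  0.2576]
 [ 0.1639 -0.5031]
 [-0.2714 -1.2988]
 [ 0.4432 -0.1499]]
[ 0.4604 -0.2499 -0.1082]
[[-0.1334 -0.0337]
 [ 1.5592 -0.1193]
 [ 0.4931  0.2257]
 [ 3.8601  1.5602]
 [-1.4794 -3.3575]
 [ 2.0278 -1.1575]
 [-3.5998 -2.4781]
 [-0.2538  0.3739]]
short [0.3797 0.1059 0.01  ] boot [ 0.3782 -0.1199  0.02  ]
bar [[ 0.5031 -0.0418  0.115 ]] cradle [[0.5467 0.0324 0.046 ]] hinge [[0.5362 0.1519 0.115 ]]
```

```bash
cat >> h.py <<'E'
HP=np.array([0.5441,0.0622,0.088])
def qd(yaw): return [0,-np.sin(yaw/2),np.cos(yaw/2),0]
E
python3 - <<'E'
from h import *
q=qd(.088)
robot.goto([.37,-.06,.3],q)
robot.move_linear([.503,-.0418,.25],q,v=.25)
print(robot.get_clock(),robot.get_joints(),robot.get_eef_pos(),robot.get_wrist_force(),robot.get_torque())
im=grab_frame("wrist"); cv2.imwrite("pics/w1.png",im)
for y in range(0,1):
    m=lambda *a:np.array(a)/1000
    for L in [m(0,-100,115),m(-84,-100,115),m(-50,-100,115),m(-58,-130,12),m(58,-130,12),m(0,90,115),m(-9,-30-44,46),m(-9,14,46)]:
        print(L,proj("wrist",tf(HP,L)))
E
```

```text
3.0667 [-0.3179  0.0115  1.7681 -0.0002  1.3632 -1.9776] [ 0.5025 -0.0414  0.2498] [-0.2736  0.1883  0.9135] [0.0581 0.0642 0.0295]
[ 0.    -0.1    0.115] [[278.1482 249.7705]]
[-0.084 -0.1    0.115] [[278.1406 165.8015]]
[-0.05  -0.1    0.115] [[278.1438 201.3294]]
[-0.058 -0.13   0.012] [[254.8827 176.4183]]
[ 0.058 -0.13   0.012] [[256.5867 259.7221]]
[0.    0.09  0.115] [[467.5774 249.8552]]
[-0.009 -0.074  0.046] [[299.5944 220.787 ]]
[-0.009  0.014  0.046] [[371.9371 220.8111]]
```

View pics/w1.png

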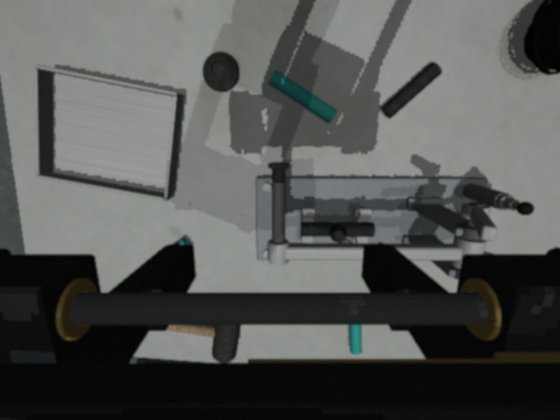

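```bash
cat >> h.py <<'E'
def bar(th,r=.19,c=(.09,.115),x=-.05): return np.array([x,c[0]-r*np.cos(th),c[1]+r*np.sin(th)])
D=np.array([0,0,.019])
E
python3 - <<'E'
from h import *
q=qd(.088)
for th in np.arange(0,2.4,.2):
    P=tf(HP,bar(th))[0]-D; print(round(th,1),P,robot.ik(P,q))
P=tf(HP,bar(0))[0]-D
robot.move_linear(P,q,v=.12)
print(robot.get_clock(),robot.get_eef_pos(),robot.get_wrist_force())
robot.set_gripper(0.0)
print(robot.get_clock(),robot.get_grip_width(),robot.get_eef_pos(),robot.get_wrist_force(),robot.get_torque())
cv2.imwrite("pics/w2.png",grab_frame("wrist"));cv2.imwrite("pics/s2.png",grab_frame("scene"))
E
```

```text
0.0 [ 0.5031 -0.0418  0.096 ] [-0.3184  0.2087  1.8939 -0.      1.0389 -1.9772]
0.2 [ 0.5027 -0.038   0.1337] [-0.3113  0.1482  1.8745 -0.      1.1189 -1.9701]
0.4 [ 0.5018 -0.0269  0.17  ] [-0.2901  0.0941  1.8521 -0.      1.1954 -1.9489]
0.6 [ 0.5002 -0.0087  0.2033] [-0.2552  0.0485  1.8279 -0.      1.2652 -1.914 ]
0.8 [0.498  0.0156 0.2323] [-0.2074  0.0131  1.8028 -0.      1.3257 -1.8662]
1.0 [0.4954 0.0452 0.2559] [-0.1481 -0.0105  1.7777 -0.      1.3745 -1.8069]
1.2 [0.4924 0.0789 0.2731] [-0.0796 -0.0217  1.7537 -0.      1.4097 -1.7384]
1.4 [0.4892 0.1153 0.2832] [-0.0051 -0.0201  1.7316 -0.      1.4301 -1.6639]
1.6 [0.4859 0.153  0.2859] [ 0.0717 -0.006   1.7123 -0.      1.4353 -1.5871]
1.8 [0.4826 0.1905 0.281 ] [ 0.1468  0.0195  1.6964 -0.      1.4257 -1.512 ]
2.0 [0.4794 0.2262 0.2688] [ 0.2168  0.0549  1.6847 -0.      1.402  -1.442 ]
2.2 [0.4766 0.2588 0.2496] [ 0.2786  0.0983  1.6774 -0.      1.3659 -1.3802]
4.55 [ 0.5037 -0.042   0.0967] [-0.2922  0.3767  0.4014]
5.7 0.011669519746593308 [ 0.503  -0.0413  0.096 ] [-0.1579  4.0919  2.2212] [0.5942 0.0655 0.0381]
```

View pics/s2.png

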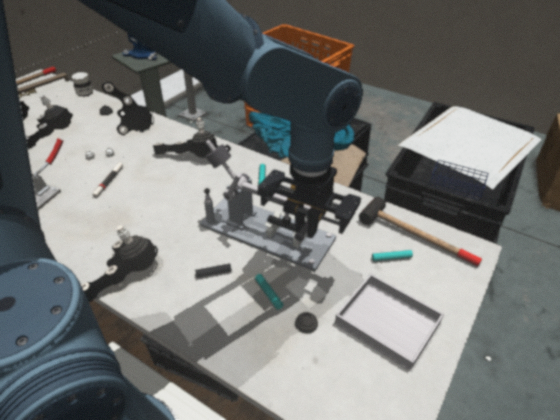

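```bash
cat >> h.py <<'E'
Rz=np.array([[np.cos(.088),np.sin(.088),0],[-np.sin(.088),np.cos(.088),0],[0,0,1]])
def swing(ths,v,dr=0.,fmax=18,verb=True,upto=None):
    F=None
    for th in ths:
        robot.move_linear(tf(HP,bar(th,.19+dr))[0]-D,v=v)
        F=Rz@robot.get_wrist_force()
        ft=F[1]*np.sin(th)+F[2]*np.cos(th); fr=-F[1]*np.cos(th)+F[2]*np.sin(th)
        if verb: print(round(th,3),"t",round(robot.get_clock(),2),"F",F,"tan",round(ft,2),"rad",round(fr,2),"w",round(robot.get_grip_width(),4))
        if np.linalg.norm(F)>fmax: print("STOP");break
        dr+=float(np.clip((fr)*1e-4,-.001,.001))  # yield to radial force
        if upto and upto(th,ft): print("HIT");break
    return th,dr
E
python3 - <<'E'
from h import *
print(swing(np.arange(.05,.61,.08),.1))
E
```

```text
0.05 t 6.05 F [ 1.8633  4.9879 -1.806 ] tan -1.55 rad -5.07 w 0.0116
0.13 t 6.35 F [ 2.2822  3.4321 -2.1364] tan -1.67 rad -3.68 w 0.0114
0.21 t 6.65 F [ 1.2437  1.5214 -1.7752] tan -1.42 rad -1.86 w 0.0113
0.29 t 6.95 F [ 1.1389  1.2516 -2.6565] tan -2.19 rad -1.96 w 0.0108
0.37 t 7.25 F [ 1.6295  0.7412 -1.1136] tan -0.77 rad -1.09 w 0.0112
0.45 t 7.55 F [ 2.1171  2.6827 -2.5207] tan -1.1 rad -3.51 w 0.0108
0.53 t 7.85 F [ 1.3513  3.6174 -3.0785] tan -0.83 rad -4.68 w 0.011
(np.float64(0.53), -0.0021852131693350864)
```

```bash
python3 - <<'E'
from h import *
print(swing(np.arange(.61,1.46,.08),.1,dr=-.0022))
cv2.imwrite("pics/s3.png",grab_frame("scene"))
E
```

```text
0.61 t 8.15 F [ 2.8732  4.0246 -2.032 ] tan 0.64 rad -4.46 w 0.0107
0.69 t 8.45 F [ 3.1761  4.2173 -3.9585] tan -0.37 rad -5.77 w 0.0106
0.77 t 8.75 F [ 3.6705  4.4658 -5.0264] tan -0.5 rad -6.71 w 0.0103
0.85 t 9.05 F [ 2.9983  3.6965 -3.7718] tan 0.29 rad -5.27 w 0.0101
0.93 t 9.35 F [ 4.4234  5.3451 -5.5719] tan 0.95 rad -7.66 w 0.01
1.01 t 9.65 F [ 3.1052  3.6679 -5.5001] tan 0.18 rad -6.61 w 0.0096
1.09 t 9.95 F [ 3.7264  3.686  -5.2781] tan 0.83 rad -6.38 w 0.01
1.17 t 10.25 F [ 4.6308  1.9212 -6.2164] tan -0.66 rad -6.47 w 0.0093
1.25 t 10.55 F [ 4.9302  2.9788 -6.3082] tan 0.84 rad -6.93 w 0.0091
1.33 t 10.85 F [ 4.7073  1.7479 -5.5908] tan 0.36 rad -5.85 w 0.0094
1.41 t 11.14 F [ 5.0039  0.8632 -5.2635] tan 0.01 rad -5.33 w 0.0092
(np.float64(1.4099999999999997), -0.008944726974184138)
```

View pics/s3.png

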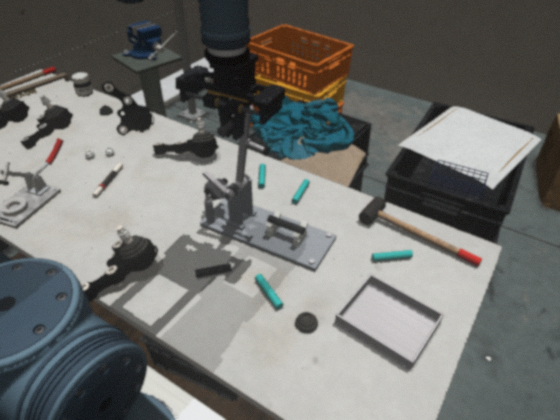

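```bash
python3 - <<'E'
from h import *
cv2.imwrite("pics/w3.png",grab_frame("wrist"))
print(robot.get_eef_pos(),robot.get_wrist_force(),robot.get_torque(),robot.get_grip_width())
for th in (1.2,1.3,1.41,1.5):print(proj("wrist",tf(HP,np.array([bar(th),bar(th,x=-.084),bar(th,x=0)]))).ravel())
for th in (1.2,1.3,1.41,1.5):print(proj("scene",tf(HP,np.array([bar(th),bar(th,x=-.084),bar(th,x=0)]))).ravel())
a=cv2.imread("pics/s3.png"); cv2.imwrite("pics/s3z.png",cv2.resize(a[60:280,160:350],(518,600),interpolation=cv2.INTER_CUBIC))
E
```

```text
[0.4891 0.1194 0.2756] [ 5.1823  1.618  -5.2483] [ 0.1371 -0.7227 -0.031 ] 0.008747897079483567
[192.3325 274.6986 186.5509 205.1047 199.6276 362.51  ]
[228.3648 280.9178 224.844  208.6015 232.7787 371.5801]
[273.1266 285.9228 272.7267 211.4271 273.6252 378.8357]
[312.2342 288.2441 314.7078 212.7384 309.1564 382.1906]
[251.659  133.9916 241.8514 142.9212 265.1414 121.7161]
[243.0804 128.6235 233.0571 137.3784 256.8617 116.5862]
[233.4959 123.68   223.2525 132.2539 247.5842 111.8877]
[225.6558 120.4349 215.2493 128.872  239.9734 108.8269]
```

View pics/w3.png

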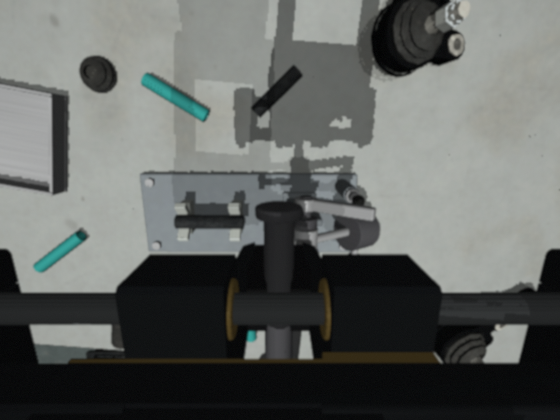

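View pics/s3z.png

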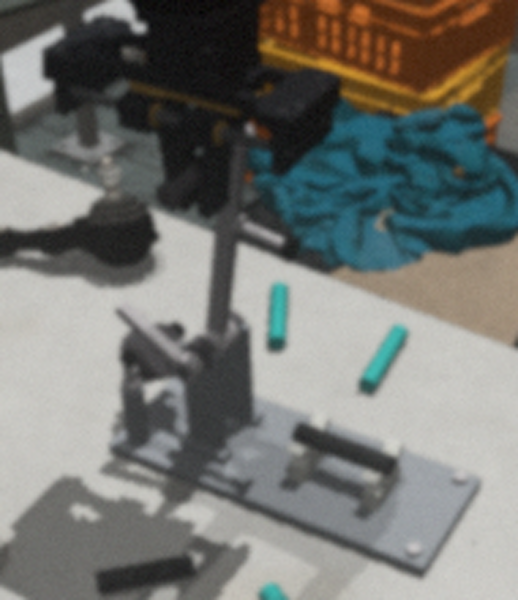

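View pics/w2.png

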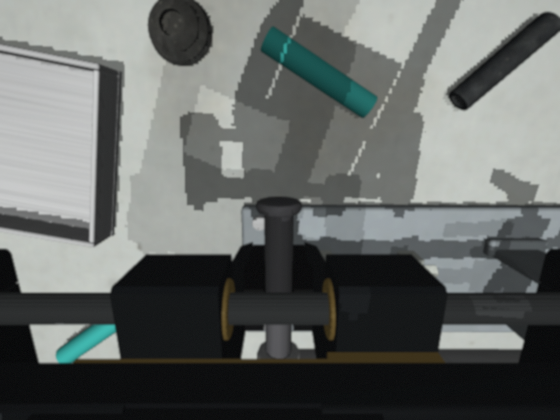

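```bash
python3 - <<'E'
from h import *
th=1.41
for dr in (-.007,-.005,-.003,-.001,.001):
    robot.move_linear(tf(HP,bar(th,.19+dr))[0]-D,v=.03)
    print(dr,robot.get_eef_pos(),Rz@robot.get_wrist_force(),robot.get_grip_width())
E
```

```text
-0.007 [0.489  0.1194 0.2757] [  8.2018   2.6173 -12.5909] 0.009237665836897706
-0.005 [0.4889 0.1195 0.2759] [ 13.9425   4.8469 -22.5929] 0.008985223137253423
-0.003 [0.4888 0.1196 0.2761] [ 19.7573   6.8793 -32.0978] 0.008824834368367746
-0.001 [0.4885 0.1196 0.2764] [ 22.6409   8.3901 -41.4067] 0.009138381517657196
0.001 [0.4878 0.1196 0.2769] [ 23.3012   8.8956 -46.885 ] 0.009199315913335603
```

```bash
python3 - <<'E'
from h import *
th=1.41
for dr in (-.005,-.0095,-.0105):
    robot.move_linear(tf(HP,bar(th,.19+dr))[0]-D,v=.05)
    print(dr,robot.get_eef_pos(),Rz@robot.get_wrist_force(),robot.get_torque(),robot.get_grip_width(),robot.get_clock())
E
```

```text
-0.005 [0.4881 0.1193 0.2767] [  6.0977   4.7349 -16.04  ] [ 0.6874 -0.8946 -0.052 ] 0.009573539927183728 12.7583
-0.0095 [0.4884 0.1192 0.2762] [-4.8233  1.1273  6.7593] [ 0.0562  0.609  -0.0388] 0.009315082198224849 13.0083
-0.0105 [0.4885 0.1191 0.2762] [-7.0578 -0.5585 10.2904] [-0.0577  1.0141  0.015 ] 0.009253045247381098 13.2583
```

```bash
cat >> h.py <<'E'
def swing2(ths,v,dr,dx,lim=-2.0,fmax=20):
    prev=0
    for th in ths:
        robot.move_linear(tf(HP,bar(th,.19+dr,x=-.05+dx))[0]-D,v=v)
        F=Rz@(robot.get_wrist_force())
        ft=F[1]*np.sin(th)+F[2]*np.cos(th); fr=-F[1]*np.cos(th)+F[2]*np.sin(th)
        print(f"{th:.3f} t{robot.get_clock():.2f}",F,f"tan {ft:.2f} rad {fr:.2f} w {robot.get_grip_width():.4f} dr {dr:.4f} dx {dx:.4f}")
        if np.linalg.norm(F)>fmax: print("STOP");break
        if ft<-4 or (ft<lim and prev<lim): print("HIT");break
        prev=ft
        dr+=float(np.clip(fr*1.2e-4,-.001,.001)); dx+=float(np.clip(F[0]*.8e-4,-.0005,.0005))
    return th,dr,dx
E
python3 - <<'E'
from h import *
print(swing2(np.arange(1.42,1.57,.025),.06,-.0085,0.))
E
```

```text
1.420 t13.51 [-5.1182  1.0924  5.1089] tan 1.85 rad 4.89 w 0.0095 dr -0.0085 dx 0.0000
1.445 t13.76 [-2.1123  1.0153  3.5797] tan 1.46 rad 3.42 w 0.0090 dr -0.0079 dx -0.0004
1.470 t14.01 [-0.0844  1.5601 -0.0056] tan 1.55 rad -0.16 w 0.0098 dr -0.0075 dx -0.0006
1.495 t14.26 [ 0.3091  1.6878 -1.7292] tan 1.55 rad -1.85 w 0.0094 dr -0.0075 dx -0.0006
1.520 t14.51 [ 1.7607  1.4926 -2.6328] tan 1.36 rad -2.71 w 0.0095 dr -0.0077 dx -0.0006
1.545 t14.76 [ 1.2473  1.2103 -1.9686] tan 1.16 rad -2.00 w 0.0093 dr -0.0081 dx -0.0004
1.570 t15.01 [ 0.2168  1.3472 -1.5439] tan 1.35 rad -1.54 w 0.0094 dr -0.0083 dx -0.0003
(np.float64(1.5699999999999994), -0.008494355200811304, -0.00030248570254373685)
```

```bash
python3 - <<'E'
from h import *
print(swing2(np.arange(1.58,2.3,.009),.04,-.0085,-.0003,lim=-.7))
E
```

```text
1.580 t15.26 [-1.9927  0.266   2.034 ] tan 0.25 rad 2.04 w 0.0095 dr -0.0085 dx -0.0003
1.589 t15.51 [-0.2767  0.3846 -0.8028] tan 0.40 rad -0.80 w 0.0090 dr -0.0083 dx -0.0005
1.598 t15.76 [ 1.487   1.6038 -0.6419] tan 1.62 rad -0.60 w 0.0089 dr -0.0084 dx -0.0005
1.607 t16.01 [0.3855 1.6447 0.4231] tan 1.63 rad 0.48 w 0.0090 dr -0.0084 dx -0.0004
1.616 t16.26 [-1.0358  0.2848  0.3736] tan 0.27 rad 0.39 w 0.0091 dr -0.0084 dx -0.0003
1.625 t16.51 [ 1.855   0.973  -1.6399] tan 1.06 rad -1.58 w 0.0092 dr -0.0083 dx -0.0004
1.634 t16.76 [-0.259   0.9419 -0.7805] tan 0.99 rad -0.72 w 0.0091 dr -0.0085 dx -0.0003
1.643 t17.01 [-0.605   0.7212 -0.6395] tan 0.77 rad -0.59 w 0.0093 dr -0.0086 dx -0.0003
1.652 t17.26 [-1.2925  1.7949  1.3947] tan 1.68 rad 1.54 w 0.0091 dr -0.0087 dx -0.0003
1.661 t17.51 [0.6115 1.5828 0.1582] tan 1.56 rad 0.30 w 0.0094 dr -0.0085 dx -0.0004
1.670 t17.76 [ 0.616   0.1392 -1.2053] tan 0.26 rad -1.19 w 0.0090 dr -0.0084 dx -0.0004
1.679 t18.01 [ 1.0999  1.5464 -1.0786] tan 1.65 rad -0.91 w 0.0091 dr -0.0086 dx -0.0003
1.688 t18.26 [ 0.1372  1.1125 -0.4375] tan 
[... 3217 characters left out ...]
21 t27.51 [ 0.4139  1.4459 -0.8664] tan 1.68 rad -0.15 w 0.0088 dr -0.0086 dx 0.0000
2.030 t27.76 [ 1.4278  1.8815 -1.6474] tan 2.42 rad -0.64 w 0.0091 dr -0.0086 dx 0.0000
2.039 t28.01 [-0.833   1.2235 -0.4455] tan 1.29 rad 0.15 w 0.0090 dr -0.0087 dx 0.0002
2.048 t28.26 [-1.4523 -0.1361  0.65  ] tan -0.42 rad 0.51 w 0.0091 dr -0.0087 dx 0.0001
2.057 t28.51 [-1.3406 -0.1581  0.7352] tan -0.48 rad 0.58 w 0.0092 dr -0.0086 dx -0.0000
2.066 t28.76 [-0.3932 -2.0315  1.1446] tan -2.33 rad 0.04 w 0.0094 dr -0.0085 dx -0.0001
2.075 t29.01 [ 0.2593 -3.5273  1.6412] tan -3.88 rad -0.27 w 0.0090 dr -0.0085 dx -0.0002
HIT
(np.float64(2.0749999999999944), -0.008530249456407834, -0.00016829734496628506)
```

```bash
python3 - <<'E'
from h import *
swing2([2.055],.03,-.0085,-.0002)
cv2.imwrite("pics/s4a.png",grab_frame("scene"))
robot.set_gripper(.05)
print(robot.get_clock(),robot.get_grip_width(),Rz@robot.get_wrist_force())
p=robot.get_eef_pos()
robot.move_linear([p[0],p[1],p[2]+.06],v=.12)
print(robot.get_clock(),Rz@robot.get_wrist_force())
cv2.imwrite("pics/s4.png",grab_frame("scene"));cv2.imwrite("pics/w4.png",grab_frame("wrist"))
a=cv2.imread("pics/s4.png"); cv2.imwrite("pics/s4z.png",cv2.resize(a[60:280,140:360],(600,600),interpolation=cv2.INTER_CUBIC))
E
```

```text
2.055 t29.28 [ 3.5918 -1.2003  0.2747] tan -1.19 rad -0.32 w 0.0094 dr -0.0085 dx -0.0002
30.075 0.04994121032266341 [-0.0861 -0.1335 -0.4513]
30.725 [-0.3803 -0.3392  0.3869]
```

View pics/s4z.png

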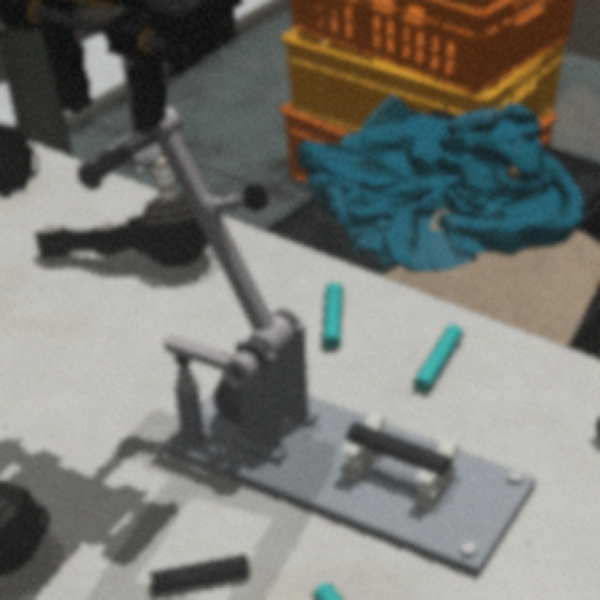

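View pics/w4.png

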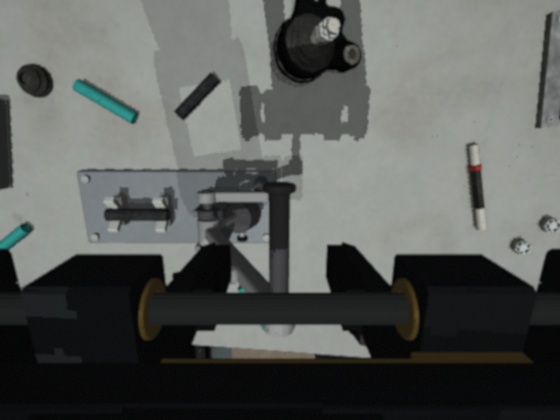

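```bash
python3 - <<'E'
from h import *
for y in (.088+np.pi/2,.088-np.pi/2):
    for P in ([.42,-.02,.3],[.5467,.0324,.17],[.5467,.0324,.027],[.4604,-.25,.05]): print(y,robot.ik(P,qd(y)))
y=.088+np.pi/2
p=robot.get_eef_pos()
robot.move_linear([.36,p[1]-.02,.35],v=.25)
robot.goto([.42,-.02,.3],qd(y))
robot.move_linear([.5467,.0324,.17],qd(y),v=.2)
print(robot.get_clock(),robot.get_eef_pos())
print(proj("wrist",tf(HP,np.array([[0,-74,55],[0,14,55],[9,-30,46],[-9,-30,46],[0,-30,55]])/1000)))
cv2.imwrite("pics/w5.png",grab_frame("wrist"))
E
```

```text
1.6587963267948966 [-0.3315 -0.2348  1.8891 -0.      1.4873  2.7221]
1.6587963267948966 [-0.1576  0.1926  1.7399 -0.      1.2091  2.896 ]
1.6587963267948966 [-0.1576  0.4093  1.8046 -0.      0.9277  2.896 ]
1.6587963267948966 [-0.7243  0.3253  1.8618 -0.      0.9545  2.3293]
-1.4827963267948965 [-0.3315 -0.2348  1.8891 -0.      1.4873 -0.4195]
-1.4827963267948965 [-0.1576  0.1926  1.7399 -0.      1.2091 -0.2456]
-1.4827963267948965 [-0.1576  0.4093  1.8046 -0.      0.9277 -0.2456]
-1.4827963267948965 [-0.7243  0.3253  1.8618 -0.      0.9545 -0.8123]
36.0083 [0.5467 0.0323 0.1705]
[[278.2268 156.2626]
 [278.2659 251.5364]
 [268.5226 203.5126]
 [287.9777 203.5064]
 [278.2472 205.9278]]
```

View pics/w5.png

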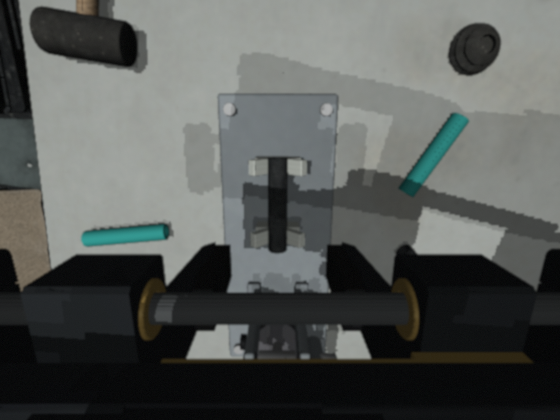

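```bash
python3 - <<'E'
from h import *
y=.088+np.pi/2
robot.move_linear([.5467,.0324,.033],qd(y),v=.12)
print(robot.get_clock(),Rz@robot.get_wrist_force())
robot.set_gripper(0)
print(robot.get_clock(),robot.get_grip_width(),robot.get_eef_pos(),Rz@robot.get_wrist_force())
robot.move_linear([.5467,.0324,.17],qd(y),v=.12)
print(robot.get_clock(),robot.get_grip_width(),Rz@robot.get_wrist_force())
cv2.imwrite("pics/w6.png",grab_frame("wrist"))
E
```

```text
37.35 [-1.1135 -0.1388  1.3429]
37.95 0.017008593316142104 [0.5476 0.0323 0.0335] [2.2878 0.7449 1.0287]
39.2417 0.01678368597737891 [0.5577 0.1045 0.0933]
```

View pics/w6.png

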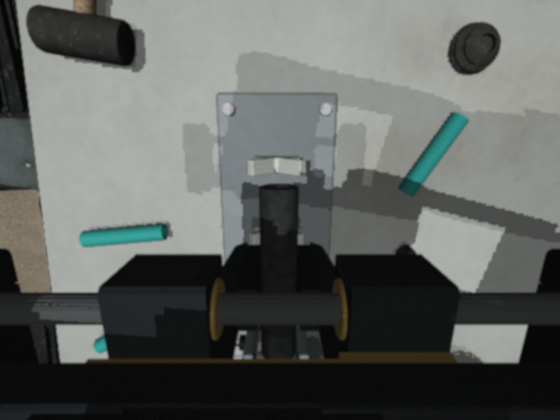

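Sleeve is lifted, held level between the fingers (cols 260–298); the seat is empty. On to the tray.

```bash
python3 - <<'E'
from h import *
y=-.108+np.pi/2
robot.move_linear([.4604,-.2499,.14],qd(y),v=.2)
print(robot.get_clock(),robot.get_grip_width())
m=np.array([[x,yy,30] for x in (65,-65) for yy in (80,-80)])/1000
print(proj("wrist",tf([.4604,-.2499,-.108],m)))
cv2.imwrite("pics/w7.png",grab_frame("wrist"))
E
```

```text
40.925 0.017022419269753855
[[209.7369 288.2629]
 [198.0682 110.7151]
 [346.9512 288.3344]
 [358.8818 110.8075]]
```

View pics/w7.png

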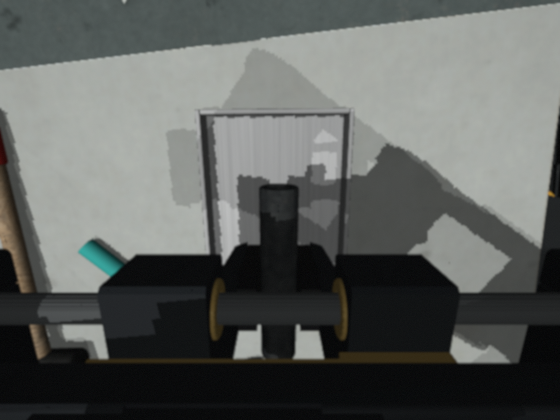

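```bash
python3 - <<'E'
from h import *
y=-.108+np.pi/2
robot.move_linear([.4625,-.25,.04],qd(y),v=.15)
robot.move_linear([.4625,-.25,.008],qd(y),v=.05)
print(robot.get_clock(),robot.get_eef_pos(),robot.get_wrist_force())
robot.set_gripper(.036)
robot.pause(.3)
robot.move_linear([.4625,-.25,.15],qd(y),v=.12)
robot.goto([.38,-.25,.3],qd(y))
print(robot.get_clock(),robot.get_wrist_force())
for n in("scene","top"): cv2.imwrite(f"pics/{n}9.png",grab_frame(n))
a=cv2.imread("pics/scene9.png"); cv2.imwrite("pics/s9z.png",cv2.resize(a[80:380,140:460],(640,600),interpolation=cv2.INTER_CUBIC))
E
```

```text
42.5833 [ 0.4626 -0.2501  0.008 ] [-0.3391 -0.5044  0.1941]
45.4 [-0.3182  0.7045 -0.2881]
```

View pics/s9z.png

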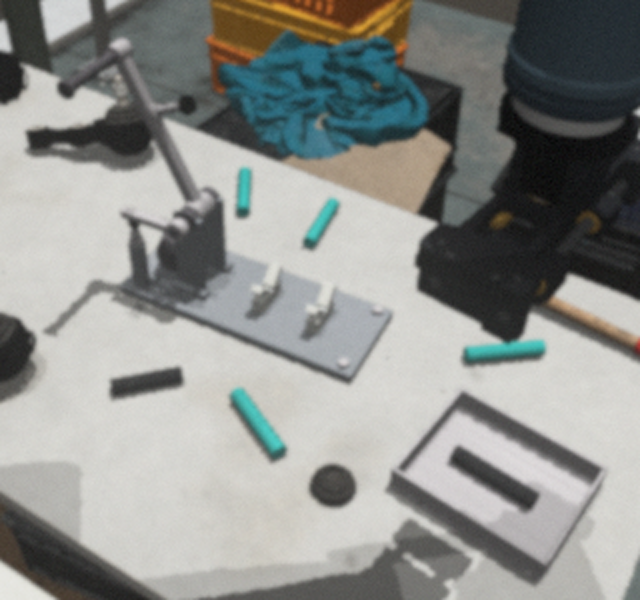

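View pics/top9.png

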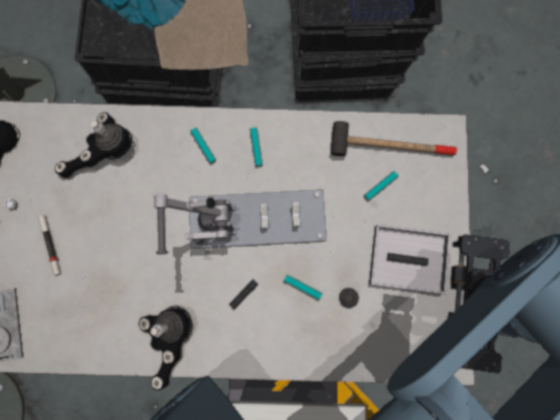

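```bash
python3 - <<'E'
from h import *
robot.pause(.3); print(robot.get_qvel(),robot.get_wrist_force()); robot.finish_job(); print(robot.get_clock())
E
```

```text
[-0.0008 -0.0095 -0.0022 -0.0019  0.0014 -0.0014] [ 0.4829  0.2438 -0.1497]
the job is handed in; nothing more can be done
the job is handed in; nothing more can be done
```

The job is handed in, at about 46 s of the allowed 72 s. No verdict comes back, so success is judged only from my own checks.

**Hold-down arm:** I gripped the cross bar, swung the arm past its balance point and held it back until the tangential force reversed at about 2.05 rad, where it met the rest screw. I pushed on to about 3.9 N at the bar, under the 8 N limit, backed off to about 1.2 N and let go. In the pictures taken right after release and at the end, the heel is on the screw and the arm stands open by itself.

**Sleeve:** I lifted it out of the empty vees and released it about 8 mm above the tray floor. In the last top and scene pictures it lies flat in the middle of the tray. The short sleeve and the boot look unmoved.

**What disagreed:**
- **Grip on the bar:** the bar's path in the grip came out up to 9 mm off the circle I had predicted. My grip width reading also fell from 11.7 to about 9 mm. I corrected for the path by following the radial force.
- **Wrist force:** a wrong correction I tried at 1.41 rad raised the wrist force to about 53 N, mainly along the arm towards the hinge, before I undid it. The limit is 120 N.
- **Tray fit:** the tray corners fitted only to about 4 pixels. I corrected the placing by about 2 mm from the wrist picture.

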